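Key the drive cog onto the fibre rewinder's hub

TASK

Fit the blue drive cog, boss up, onto the rewinder's upright keyed hub: let it rest on the splines and turn it under light pressure until the master spline finds its slot, then slide it fully home flat on the hub's flange, without forcing it. Then throw the red clutch lever all the way over, away from the robot's side of the machine, and leave the reel, the meter and the screwdriver where they are.

Things in the scene. Friction and masses are not known exactly. Their poses are not given: they have to be found in the camera images.
- cog: Loose blue plastic gear, 0.25 to 0.5 kg, lying flat, boss up. Origin: centre of its underside; z up along its axis. Toothed disc 124 mm wide, 14 mm thick; on it, from 14 to 50 mm above the underside, a twelve-sided boss, 50 mm across flats, to grip (flats face the cog's x axis and every 30 degrees from it).
- bore (a point): Centre of the cog's bore at the top of the boss, 50 mm above the underside; axes as the cog's. White-lined bore right through, 28 mm diameter, with four straight slots at 90 degrees reaching out to 20 mm from the axis: the master slot, 14.5 mm wide, along the cog's +x (yellow stripe on disc and boss); the other three 7.5 mm wide.
- winder: Fibre rewinder fixed to the bench: white box 180 x 290 mm (x, y), top face 70 mm above the bench, blue ends. Origin: centre of its underside. Its -x side, with a small dark screen, faces the robot to within 0.25 rad. It carries the steel hub (y = -60 mm) and the clutch lever (y = +95 mm).
- seat (a point): On the upright hub axis, at the top of the hub's flange (64 mm wide), 78 mm above the bench: the cog's underside belongs here. Fixed to the winder, axes parallel to it, not turning with the hub. Above the flange: a core 25 mm in diameter up to 42 mm, then a taper to 12 mm diameter at 55 mm.
- splines (a point): On the hub axis, 26 mm above seat, at the top of the four splines (straight, down to the flange, 18.5 mm out from the axis, 90 degrees apart): yellow master 11.5 mm wide, three steel ones 4.5 mm. The master points within 0.6 rad either way of the winder's +x; exact angle not reported. Does not turn with the hub.
- clutch (a joint): Red-knobbed clutch lever: 0 rad leaning to the winder's -x (towards the robot), 0.5 upright, 1.0 thrown fully over at the +x stop. Starts at 0 to 0.2. Stays where it is left; 1 to 2 N at the knob moves it. Pivot 92 mm above the bench at the winder's x = 0, y = +95 mm; turns about the winder's y axis.
- clutch_tip (a point): Centre of the lever's red ball knob, 26 mm diameter, 80 mm from the pivot (162 to 172 mm above the bench); moves with the lever.
- reel: Loose bare aluminium fibre reel standing on its flange, 90 mm diameter, 60 mm high; origin: centre of its underside. Bystander.
- meter: Loose yellow hand-held power meter lying flat, 130 x 70 x 34 mm (x, y, z); origin: centre of its underside. Bystander.
- driver: Loose screwdriver lying on the bench along its own x. Bystander.
- tip (a point): Tip of the hub's nose, on its axis, 55 mm above seat. Fit: the cog goes down only with master slot over master spline (about 5 degrees either way); else it stays on the spline tops, 26 mm above home, centred by the nose. The hub turns stiffly (0.3 N m): it stands still under a lightly pressed cog; once keyed it turns with it.

How it is judged (in metres and radians):
On the way, in this order (a step that is already met when the one before it is completed fails the run):
1. the cog is keyed and fully home on the hub, boss up (z of cog in the frame of seat between -0.004 and 0.003 m and horizontal distance between cog and seat below 0.004 m and angle between cog's own z axis and vertical below 0.06 rad), for 0.2 s.
2. the clutch lever is thrown over (value of joint clutch above 0.85 rad), for 0.2 s.
At the end, for the whole second after the job is handed in: The cog lies at rest, boss up, on the hub with its underside within 3 mm of the flange (4 mm off axis and 0.06 rad of tilt allowed), and the clutch lever stands past 0.85 of its 1.0 rad (all of step 1 and linear speed of cog below 0.02 m/s and value of joint clutch above 0.85 rad); the robot touches nothing.
It fails at once if the cog is forced onto the machine with more than 60 N (contact force between cog and winder above 60 N).
It fails at once if the reel, meter or screwdriver is moved more than 30 mm (distance of any of reel, meter, driver from where it was at the start of the episode above 0.03 m).
It also fails if it takes over 58 s, if anything falls off the work surface, if the arm or the gripper's body presses on something with over 40 N, if the wrist force passes 120 N, or if a joint passes its speed limit or range.

ROBOT

A 6-joint arm with a two-finger parallel gripper is mounted at the origin on the work surface. World frame = base frame: x ahead of the robot, y to its left, z up, the work surface at z = 0. Lengths are in m, angles in degrees, forces in N, time in s.
With the tool pointing down it reaches from about 0.375 to 0.9 m from the base axis. Payload 3.1 kg.
Tool frame: the origin (TCP) lies midway between the tips of the shut fingers; the grasp point (between the pads) lies 19 mm behind it; z points along the fingers, y is the line along which they close (so a half turn about z gives the same grasp; the last joint's range is limited). The gripper opens to 87 mm and grips with 3 to 60 N. Pads are 19 mm wide; open, the fingers measure 117 mm over their backs; the gripper's body (75 mm by 190 mm) begins 51 mm behind the grasp point.
Start: joints at [-79.842, 30.224, 82.088, -0, 67.689, -10.227], TCP at [0.218, -0.586, 0.223] pointing down, gripper open.
Joint ranges: [-176.69, 176.69], [-43.24, 126.21], [12.49, 139.97], [-82, 262], [0, 151.66], [-163.58, 163.58]. Speed limits (degrees/s): [159.86, 159.86, 180, 180, 180, 180].

INTERFACE

Orientations are given as a 3x3 rotation matrix whose columns are the frame's x, y, z axes.
In Python, from rig import bot, viewer, workorder, read_state gives the robot as it stands (bot), with the cameras (viewer), the readings as plain functions and the job (workorder).
- The arm moves only by the tool tcp_steps, called as name([rows], argument=value, ...), one row to a line, values as JSON. Schema: {"type":"object","properties":{"deltas":{"type":"array","items":{"type":"array","prefixItems":[{"type":"array","items":{"type":"number"},"minItems":3,"maxItems":3},{"type":"array","items":{"type":"number"},"minItems":3,"maxItems":3},{"type":"number"}],"minItems":3,"maxItems":3},"minItems":1,"maxItems":20},"only":{"type":"string"},"quiet":{"type":"boolean"},"lines":{"type":"string"}},"required":["deltas"],"additionalProperties":false}. deltas is a list of rows, 1 to 20 of them, each written [[dx, dy, dz], [rx, ry, rz], opening]: dx, dy, dz in normalised numbers (1 is 0.6 m), then a rotation vector rx, ry, rz in shares of 120 degrees (1.0 is 120 degrees), then the opening from 0.0 (shut) to 1.0 (fully open); each row is the pose to reach, as a shift and turn from the pose commanded when the call began, along the tool's axes at that moment; what a row does not reach only later rows make up. A row lasts 1/10 s, in which the tool goes at most 0.05 m and 8.59 degrees, less where a joint would pass 70% of its speed; a pose out of reach is approached as far as the arm can. The fingers move at their own pace and stop on an object; the grip force is fixed at half the most. Time passes only in rows, so rows that do not move let the fingers close. The tool returns the time, the measured TCP pose, the force, the opening and the grip force at its end. only (a regular expression) keeps the lines of the reply that match it, lines (a string "A,B") keeps lines A to B, and quiet returns only ok. Shift and turn numbers lie between -1 and 1, and a call with a number outside is refused. Input that does not fit is refused with a message, and nothing moves.
- read_state(): the state, without advancing time (a new reading comes with each control period).
- viewer.capture(name): name is "scene" or "side" or "wrist"; returns a dict with "color" (400x640x3 uint8, red, green, blue), "K" (3x3 intrinsics, pixels), "view" (4x4, takes a point from world to camera coordinates); the wrist camera has in their place "mount" (4x4, takes a point from camera to tool coordinates, whose origin is the TCP and whose axes are the flange's). Camera axes: x right, y up, looking along -z (the intrinsics and any distortion apply to the point x, -y, -z); pixel columns grow to the right and rows downward; lengths in m; the calibration is good to about 2 mm. A picture is of the moment at which its call begins: read the wrist's pose just before it. There is no depth.
- workorder.hand_in(): hands the job in; it is judged then, once.
The state is a dict: "time_s": time; "joint_positions": joint angles; "qvel": joint speeds; "tau": joint torques, N m; "position": TCP position; "tcp_rot": TCP orientation; "force": force on the tool from outside, world axes, zero at the start; "moment": the same for the moment, N m; "opening": opening from 0.0 (shut) to 1.0 (fully open); "grasp_force": force on a finger pad.
Only numpy, scipy, OpenCV 4.12 (cv2) and the standard library are available. Lean on these libraries where they do the work, as an engineer would, in place of code of your own. Each camera call takes 0.05 s, during which the arm holds its last target. There are 200 camera calls.

## Working session

There is one attempt and no reset: what is moved stays moved. The work goes in short steps, Python scripts to look and compute and a tool call to move; the robot and the scene stay as the last step left them, time stands still between calls to the robot, and variables do not carry over. Pictures are saved under pics/ and viewed, at most 10 in all, crops included, and the job is handed in when it is done.

```bash
ls; mkdir -p pics; python3 - <<'E'
from rig import bot, viewer, workorder, read_state
import cv2, numpy as np
s=read_state(); print(s)
for n in ("scene","side"):
    c=viewer.capture(n); cv2.imwrite(f"pics/{n}0.png",c["color"][:,:,::-1]); np.savez(f"pics/{n}0.npz",**{k:v for k,v in c.items()}); print(c.keys(),c["K"],c["view"])
E
```

```text
pics
rig.py
{'time_s': 0.0, 'joint_positions': array([-7.98430271e+01,  3.02784148e+01,  8.21570202e+01, -3.64037440e-04,
        6.76884597e+01, -1.02280683e+01]), 'qvel': array([-0.00057014, -0.04148829,  0.02652375,  0.07301166, -0.06288611,
        0.07547459]), 'tau': array([-1.68479779e-03, -4.40046608e+01, -1.76595032e+01,  6.31513679e-02,
        5.81435335e-02, -1.71219854e-04]), 'position': array([ 0.21759084, -0.58511594,  0.22157402]), 'tcp_rot': array([[ 9.37372193e-01,  3.48329185e-01, -3.87110121e-04],
       [ 3.48329195e-01, -9.37369855e-01,  2.12744457e-03],
       [ 3.78185675e-04, -2.12904914e-03, -9.99997662e-01]]), 'force': array([ 0.21075181, -0.06684084,  0.06947885]), 'moment': array([-0.05371256, -0.04544043, -0.00230186]), 'grasp_force': 0.0, 'opening': 1.0007236299127846}
dict_keys(['color', 'K', 'view']) [[499.08871309   0.         319.98882088]
 [  0.         499.08871309 199.50314417]
 [  0.           0.           1.        ]] [[ 0.87934837  0.47595227 -0.01469287 -0.5056815 ]
 [-0.3101061   0.59580844  0.74084176  0.10729229]
 [ 0.36135945 -0.64690164  0.67151888 -1.66988253]
 [ 0.          0.          0.          1.        ]]
dict_keys(['color', 'K', 'view']) [[397.56913312   0.         316.24624756]
 [  0.         397.56913312 195.13376399]
 [  0.           0.           1.        ]] [[-0.9887621  -0.14796078 -0.02138041  0.58774268]
 [ 0.08726863 -0.68737215  0.72104349 -0.12374782]
 [-0.12138245  0.71107464  0.69255986 -0.95889229]
 [ 0.          0.          0.          1.        ]]
```

View pics/scene0.png

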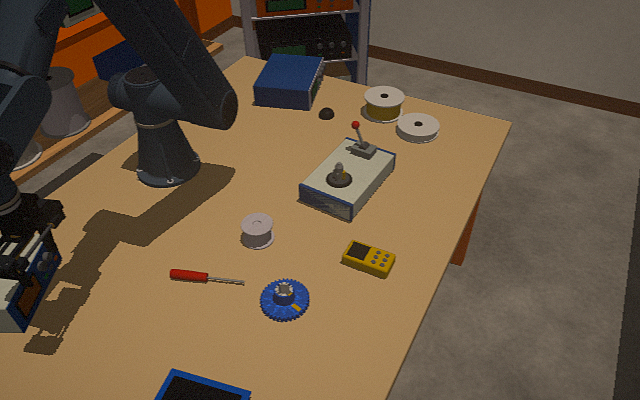

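View pics/side0.png

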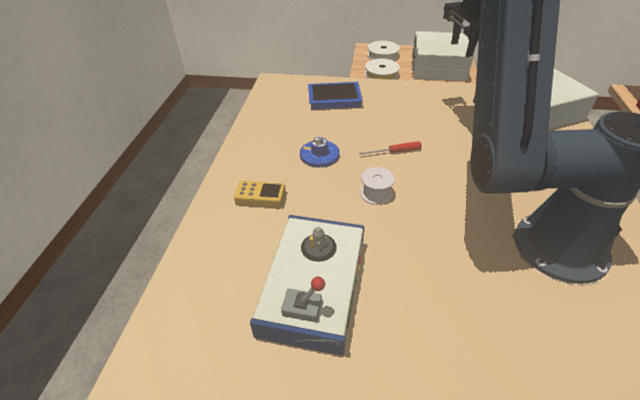

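The scene view shows the cog at about (284,299), the hub at (340,178), the red knob at (356,125), the reel at (257,230), the meter at (368,259) and the driver at (205,277). The side view shows the cog at (320,152), the hub at (319,240) and the knob at (318,284).

```bash
cat > h.py <<'E'
import numpy as np, cv2
def W2C(cap): return np.asarray(cap["view"])
def ray(cap,uv,V=None):
    K=cap["K"]; V=W2C(cap) if V is None else V
    d=np.linalg.solve(K,[uv[0],uv[1],1.]); d=np.array([d[0],-d[1],-d[2]])
    R=V[:3,:3]; return -R.T@V[:3,3], R.T@d
def onplane(cap,uv,z,V=None):
    o,d=ray(cap,uv,V); return o+d*(z-o[2])/d[2]
def proj(cap,P,V=None):
    V=W2C(cap) if V is None else V
    c=V[:3,:3]@np.asarray(P)+V[:3,3]; q=cap["K"]@[c[0],-c[1],-c[2]]; return q[:2]/q[2]
def tri(c1,u1,c2,u2):
    o1,d1=ray(c1,u1);o2,d2=ray(c2,u2)
    t=np.linalg.lstsq(np.c_[d1,-d2],o2-o1,rcond=None)[0]
    a=o1+d1*t[0];b=o2+d2*t[1];return (a+b)/2,np.linalg.norm(a-b)
def mask(img,lo,hi,box=None):
    m=cv2.inRange(cv2.cvtColor(img,cv2.COLOR_RGB2HSV),np.array(lo),np.array(hi))
    if box: k=np.zeros_like(m);x0,y0,x1,y1=box;k[y0:y1,x0:x1]=255;m&=k
    return m
def blob(m):
    n,l,s,c=cv2.connectedComponentsWithStats(m); 
    i=1+np.argmax(s[1:,4]); return c[i],s[i]
E
python3 - <<'E'
from h import *
S=dict(np.load("pics/scene0.npz"));D=dict(np.load("pics/side0.npz"))
k1,a1=blob(mask(S["color"],(0,130,60),(8,255,255),(335,110,380,150)));k2,a2=blob(mask(D["color"],(0,130,60),(8,255,255),(300,270,335,300)))
print("knob",k1,a1,k2,a2,tri(S,k1,D,k2))
for n,c,b in(("S",S,(250,265,320,330)),("D",D,(290,130,350,175))):
    m=mask(c["color"],(100,120,40),(130,255,255),b); pts=cv2.findNonZero(m).reshape(-1,2)
    h=cv2.convexHull(pts).reshape(-1,2)
    P=np.array([onplane(c,p,0.007)[:2] for p in h]); (x,y),r=cv2.minEnclosingCircle(P.astype(np.float32))
    print(n,"cog",x,y,r)
    ym=mask(c["color"],(18,120,100),(35,255,255),b); 
    nn,l,s,ce=cv2.connectedComponentsWithStats(ym)
    for i in range(1,nn):
        if s[i,4]>4:
            for z in(.014,.05): print(z,ce[i],s[i,4],onplane(c,ce[i],z)[:2])
# crops
a=cv2.resize(S["color"][125:225,290:405],None,fx=5,fy=5,interpolation=cv2.INTER_CUBIC)
cv2.imwrite("pics/c1.png",a[:,:,::-1])
b=cv2.resize(D["color"][210:350,245:375],None,fx=4.2,fy=4.2,interpolation=cv2.INTER_CUBIC)
cv2.imwrite("pics/c2.png",b[:,:,::-1])
E
```

```text
knob [355.06521739 124.2173913 ] [352 121   7   8  46] [317.23275862 282.56896552] [312 277  12  12 116] (array([0.54551899, 0.28894265, 0.16627512]), np.float64(0.0006153857837170158))
S cog 0.625063419342041 -0.2835524380207062 0.06590091437101364
0.014 [309.125 268.   ] 8 [ 0.63518117 -0.17102158]
0.05 [309.125 268.   ] 8 [ 0.65092221 -0.19686242]
0.014 [274.6 270.6] 5 [ 0.55892117 -0.22110069]
0.05 [274.6 270.6] 5 [ 0.57735257 -0.24517479]
0.014 [272.125  280.0625] 16 [ 0.57012816 -0.2508223 ]
0.05 [272.125  280.0625] 16 [ 0.58816419 -0.27384786]
0.014 [307.66666667 288.33333333] 6 [ 0.66471769 -0.23112711]
0.05 [307.66666667 288.33333333] 6 [ 0.67941671 -0.25484748]
0.014 [255.6 290.2] 5 [ 0.5504346 -0.2979896]
0.05 [255.6 290.2] 5 [ 0.5691654  -0.31935115]
0.014 [255.44444444 293.66666667] 9 [ 0.55617723 -0.3072404 ]
0.05 [255.44444444 293.66666667] 9 [ 0.57470543 -0.32827559]
0.014 [289.5 293.5] 10 [ 0.63211413 -0.26663868]
0.05 [289.5 293.5] 10 [ 0.64796336 -0.28910625]
0.014 [252.08333333 297.75      ] 12 [ 0.55578153 -0.32171281]
0.05 [252.08333333 297.75      ] 12 [ 0.5743
[... 389 characters left out ...]
9]
0.014 [316.42857143 312.28571429] 7 [ 0.71939109 -0.28445321]
0.05 [316.42857143 312.28571429] 7 [ 0.7321613 -0.3062923]
0.014 [254.4 323. ] 5 [ 0.60257473 -0.38074673]
0.05 [254.4 323. ] 5 [ 0.61946608 -0.3991887 ]
0.014 [283.25 326.25] 12 [ 0.66855262 -0.35611302]
0.05 [283.25 326.25] 12 [ 0.68311635 -0.37542404]
0.014 [259.44444444 326.33333333] 9 [ 0.61845252 -0.38286315]
0.05 [259.44444444 326.33333333] 9 [ 0.63478373 -0.40123045]
0.014 [271.4 325.2] 5 [ 0.64198634 -0.36686212]
0.05 [271.4 325.2] 5 [ 0.65748729 -0.38579393]
D cog 0.6288323998451233 -0.2910614311695099 0.058482494205236435
0.014 [306.9 147.8] 10 [ 0.66781165 -0.29538847]
0.05 [306.9 147.8] 10 [ 0.65860594 -0.24850778]
```

View pics/c1.png

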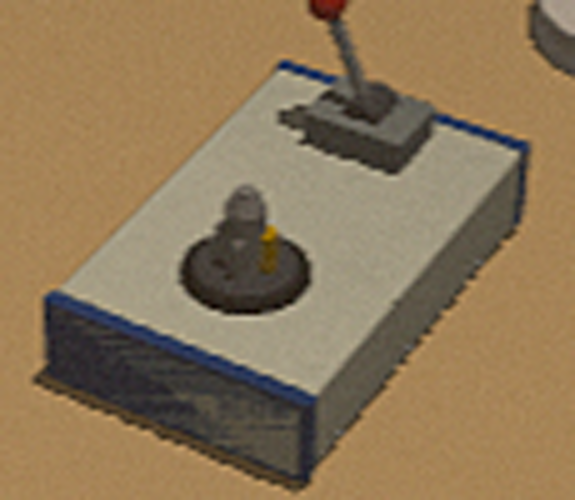

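View pics/c2.png

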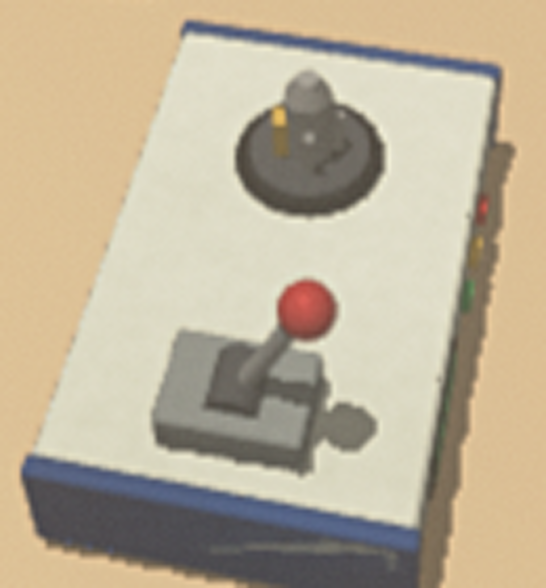

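The crops show the winder. Scene corners are about (300,184), (353,205), (395,155) and (347,138), the hub tip is at (339,162.6) and the yellow spline top at (344,171). In the side view the tip is at (318.3,227) and the spline top at (311.4,236.7). The lever leans towards the robot.

```bash
python3 - <<'E'
from h import *
S=dict(np.load("pics/scene0.npz"));D=dict(np.load("pics/side0.npz"))
sc=[(300,184),(353,205),(395,154.6),(346.6,138)]; sd=[(289,216),(364,226.7),(251.7,320),(344.5,338)]
A=np.array([onplane(S,p,.07)[:2] for p in sc]);B=np.array([onplane(D,p,.07)[:2] for p in sd])
print(A,"\n",B, A.mean(0),B.mean(0))
ex=lambda v:np.degrees(np.arctan2(v[1],v[0]))
print("yaw", ex(A[1]-A[0]),ex(A[2]-A[3]),ex(A[3]-A[0])-90,ex(A[2]-A[1])-90,"|",ex(B[0]-B[1]),ex(B[2]-B[3]),ex(B[2]-B[0])-90,ex(B[3]-B[1])-90)
print("sizes",[np.linalg.norm(A[i]-A[j]) for i,j in((0,1),(3,2),(0,3),(1,2))])
print("tip",tri(S,(339,162.6),D,(318.3,227.1)))
print("ysp",tri(S,(344,171),D,(311.4,236.7)),onplane(S,(344,171),.104),onplane(D,(311.4,236.7),.104))
for n,p in(("S",(257,232)),): print("reel",onplane(S,(257,222),.06), "meter",onplane(S,(368,257),.034),"drv",onplane(S,(170,272),.01),onplane(S,(244,283),.01))
from rig import bot, viewer, workorder, read_state
s=read_state();print(np.round(s["position"],3),np.round(s["tcp_rot"],3)); print(s["tcp_rot"].T@(np.array([.60,-.285,.25])-s["position"]))
c=viewer.capture("wrist");print(c["mount"],c["K"],c.keys())
E
```

```text
[[0.47671562 0.0586079 ]
 [0.65659756 0.04843471]
 [0.67292701 0.32302476]
 [0.49592776 0.33432819]] 
 [[0.65173925 0.04903634]
 [0.47155698 0.06010389]
 [0.66898372 0.32562513]
 [0.48996658 0.33727148]] [0.57554198 0.19109889] [0.57056163 0.19300921]
yaw -3.23690572186899 -3.654029707284484 -3.9859167825536446 -3.40328517155001 | -3.5149285457287993 -3.7222559372921626 -3.567601352447028 -3.8000302680324864
sizes [np.float64(0.18016938062452673), np.float64(0.17735981407937268), np.float64(0.2763888283984125), np.float64(0.2750751704838513)]
tip (array([0.56845827, 0.13114694, 0.13359591]), np.float64(0.0019410139475819488))
ysp (array([0.58342326, 0.13516099, 0.10470283]), np.float64(0.0017817895927951825)) [0.58393974 0.13611836 0.104     ] [0.5827231  0.13418654 0.104     ]
reel [ 0.44607955 -0.12736658  0.06      ] meter [ 0.7633488  -0.08015402  0.034     ] drv [ 0.31364378 -0.35165551  0.01      ] [ 0.50876888 -0.2903501   0.01      ]
[ 0.218 -0.585  0.222] [[ 0.937  0.348 -0.   ]
 [ 0.348 -0.937  0.002]
 [ 0.    -0.002 -1.   ]]
[ 0.46301318 -0.14825318 -0.02789349]
[[-3.38673033e-04  9.70230813e-01  2.42181865e-01  6.62215231e-02]
 [ 9.99999896e-01  4.02423846e-04 -2.13769176e-04  1.22245957e-03]
 [-3.04865198e-04  2.42181767e-01 -9.70230848e-01 -1.62363176e-01]
 [ 0.00000000e+00  0.00000000e+00  0.00000000e+00  1.00000000e+00]] [[317.34346473   0.         321.24276922]
 [  0.         317.34346473 193.37144051]
 [  0.           0.           1.        ]] dict_keys(['color', 'K', 'mount'])
```

The winder is consistent in both views: centre (0.573,0.192), yaw -3.6°, hub (0.5685,0.131) and master at about +15° world. The measured tip height of 0.134 matches the expected 0.133. Next I move above the cog for a wrist look.

Careful with the scale: shifts go in shares of 0.6 m and turns go in shares of 120 degrees. That gives: 0.485 m is 0.8083, -0.135 m is -0.225.

tcp_steps([
  [[0.8083,-0.225,0.0333],[0,0,0],1],
  [[0.8083,-0.225,0.0333],[0,0,0],1],
  [[0.8083,-0.225,0.0333],[0,0,0],1],
  [[0.8083,-0.225,0.0333],[0,0,0],1],
  [[0.8083,-0.225,0.0333],[0,0,0],1],
  [[0.8083,-0.225,0.0333],[0,0,0],1],
  [[0.8083,-0.225,0.0333],[0,0,0],1],
  [[0.8083,-0.225,0.0333],[0,0,0],1],
  [[0.8083,-0.225,0.0333],[0,0,0],1],
  [[0.8083,-0.225,0.0333],[0,0,0],1],
  [[0.8083,-0.225,0.0333],[0,0,0],1],
  [[0.8083,-0.225,0.0333],[0,0,0],1],
  [[0.8083,-0.225,0.0333],[0,0,0],1],
  [[0.8083,-0.225,0.0333],[0,0,0],1],
])

```text
time_s: 1.55
position: [0.624, -0.2917, 0.2025]
tcp_rot: [[0.938, 0.346, -0.001], [0.346, -0.938, 0.0], [-0.001, -0.0, -1.0]]
force: [-0.0, -0.1, -0.4]
opening: 1.0
grasp_force: 0.0
```

```bash
cat >> h.py <<'E'
def wrist(bot,name):
    s=read_state(); c=viewer.capture("wrist")
    T=np.eye(4);T[:3,:3]=s["tcp_rot"];T[:3,3]=s["position"]
    c["view"]=np.linalg.inv(T@c["mount"]); c["pos"]=s["position"];c["rot"]=s["tcp_rot"]
    np.savez(f"pics/{name}.npz",**c);cv2.imwrite(f"pics/{name}.png",c["color"][:,:,::-1]);return s,c
E
python3 -c "
from h import *
from rig import bot, viewer, workorder, read_state
s,c=wrist(bot,'w1');print(s['time_s'],s['position'],s['tcp_rot'],s['joint_positions']);print(proj(c,(.627,-.287,.05)))"
```

```text
1.55 [ 0.62395495 -0.29166304  0.20249613] [[ 9.38104605e-01  3.46350956e-01 -8.75331927e-04]
 [ 3.46351113e-01 -9.38104954e-01  3.05920244e-05]
 [-8.10557641e-04 -3.31870707e-04 -9.99999616e-01]] [-3.43155468e+01  3.64634399e+01  7.31794960e+01 -2.84760133e-02
  7.03994780e+01  3.54297219e+01]
[316.72041308 177.07241616]
```

View pics/w1.png

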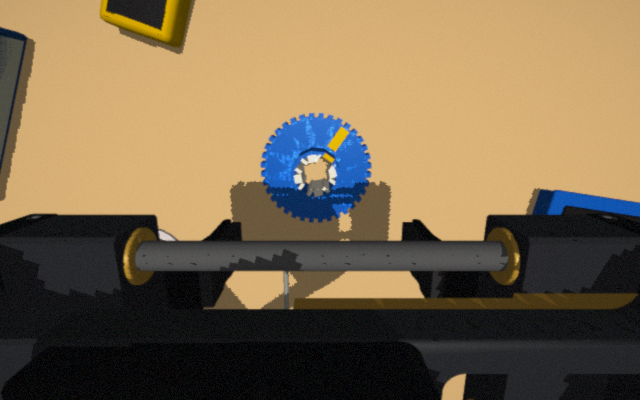

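The wrist view shows the cog centred at about (316,167) px, with the stripe towards the upper right from (328,157) to (347,130) and the meter at the upper left.

```bash
python3 - <<'E'
from h import *
c=dict(np.load("pics/w1.npz")); b=(240,100,390,240)
ym=mask(c["color"],(20,150,150),(30,255,255),(322,120,360,153))
p=cv2.findNonZero(ym).reshape(-1,2); P=np.array([onplane(c,q,.014)[:2] for q in p]); m=P.mean(0)
e=P-m; w,v=np.linalg.eigh(e.T@e); d=v[:,1]; print("stripe",len(p),m,np.degrees(np.arctan2(d[1],d[0])))
bm=mask(c["color"],(100,130,30),(125,255,255),b)|ym
h=cv2.convexHull(cv2.findNonZero(bm)).reshape(-1,2)
H=np.array([onplane(c,q,.014)[:2] for q in h]); 
(x,y),r=cv2.minEnclosingCircle(H.astype(np.float32)); print("circ",x,y,r)
A=np.c_[2*H,np.ones(len(H))];s=np.linalg.lstsq(A,(H**2).sum(1),rcond=None)[0];print("lsq",s[:2],np.sqrt(s[2]+s[:2]@s[:2]))
C=s[:2]; f=m-C;print("heading",np.degrees(np.arctan2(f[1],f[0])),np.linalg.norm(f))
# white bore liner at top
wm=mask(c["color"],(0,0,120),(180,60,255),(285,145,345,200))
k=cv2.findNonZero(wm); hh=cv2.convexHull(k).reshape(-1,2); Q=np.array([onplane(c,q,.05)[:2] for q in hh]); print("bore",cv2.minEnclosingCircle(Q.astype(np.float32)))
E
```

```text
stripe 216 [ 0.66829819 -0.29598369] 165.11037333762604
circ 0.6277792453765869 -0.2847680151462555 0.06150711700320244
lsq [ 0.62776227 -0.28477329] 0.0610989615318727
heading -15.459035041712125 0.0420575036531339
bore ((0.6361970901489258, -0.2846710681915283), 0.028996817767620087)
```

In the tool's units: 0.182 m is 0.3033, 0.006 m is 0.01, 5.3 degrees is 0.0442.

tcp_steps([
  [[0.01,-0.0083,0.0833],[0,0,0.0442],1],
  [[0.01,-0.0083,0.1667],[0,0,0.0442],1],
  [[0.01,-0.0083,0.2333],[0,0,0.0442],1],
  [[0.01,-0.0083,0.2833],[0,0,0.0442],1],
  [[0.01,-0.0083,0.3033],[0,0,0.0442],1],
  [[0.01,-0.0083,0.3033],[0,0,0.0442],1],
  [[0.01,-0.0083,0.3033],[0,0,0.0442],1],
  [[0.01,-0.0083,0.3033],[0,0,0.0442],0],
  [[0.01,-0.0083,0.3033],[0,0,0.0442],0],
  [[0.01,-0.0083,0.3033],[0,0,0.0442],0],
  [[0.01,-0.0083,0.3033],[0,0,0.0442],0],
  [[0.01,-0.0083,0.3033],[0,0,0.0442],0],
  [[0.01,-0.0083,0.3033],[0,0,0.0442],0],
])

```text
time_s: 2.9
position: [0.6292, -0.2834, 0.0207]
tcp_rot: [[0.966, 0.26, 0.0], [0.26, -0.966, 0.0], [0.0, -0.0, -1.0]]
force: [-0.4, 0.5, 0.2]
opening: 0.568
grasp_force: 30.0
```

Gripped on 49 mm flats. Lift and carry above the hub, turning the cog to about +15° world.

In the tool's units: -0.417 m is -0.695, -0.26 m is -0.4333, -30 degrees is -0.25.

tcp_steps([
  [[0,0,-0.0833],[0,0,0],0],
  [[0,0,-0.1667],[0,0,0],0],
  [[0,0,-0.25],[0,0,0],0],
  [[0.0083,-0.0667,-0.3],[0,0,-0.0417],0],
  [[0.0167,-0.1333,-0.3],[0,0,-0.0833],0],
  [[0.0267,-0.2083,-0.3],[0,0,-0.125],0],
  [[0.0367,-0.2833,-0.3],[0,0,-0.1667],0],
  [[0.0467,-0.3583,-0.3],[0,0,-0.2083],0],
  [[0.0567,-0.4333,-0.3],[0,0,-0.25],0],
  [[0.0667,-0.5083,-0.3],[0,0,-0.25],0],
  [[0.075,-0.5833,-0.3],[0,0,-0.25],0],
  [[0.0817,-0.65,-0.3],[0,0,-0.25],0],
  [[0.0845,-0.695,-0.3],[0,0,-0.25],0],
  [[0.0845,-0.695,-0.3],[0,0,-0.25],0],
  [[0.0845,-0.695,-0.3],[0,0,-0.25],0],
  [[0.0845,-0.695,-0.3],[0,0,-0.25],0],
])

```text
time_s: 4.5
position: [0.5695, 0.1314, 0.2]
tcp_rot: [[0.706, 0.708, -0.001], [0.708, -0.706, -0.001], [-0.001, -0.0, -1.0]]
force: [0.9, -0.1, -4.4]
opening: 0.574
grasp_force: 30.0
```

```bash
python3 - <<'E'
from h import *
from rig import bot, viewer, workorder, read_state
s=read_state();c={n:viewer.capture(n) for n in("scene","side")}
for n in c: np.savez(f"pics/{n}1.npz",**c[n])
a=cv2.resize(c["scene"]["color"][110:220,280:410],None,fx=4,fy=4,interpolation=cv2.INTER_CUBIC)
b=cv2.resize(c["side"]["color"][175:285,250:380],None,fx=4,fy=4,interpolation=cv2.INTER_CUBIC)
cv2.imwrite("pics/c3.png",np.vstack([a,b])[:,:,::-1][:, :]) if 0 else cv2.imwrite("pics/c3.png",cv2.resize(np.hstack([a,b]),(800,339))[:,:,::-1])
print(s["force"],s["moment"],s["grasp_force"],s["opening"])
E
```

```text
[ 0.88902666 -0.12018918 -4.43678269] [-0.05384978 -0.08961244 -0.01041548] 29.99344131292285 0.5736292138870082
```

View pics/c3.png

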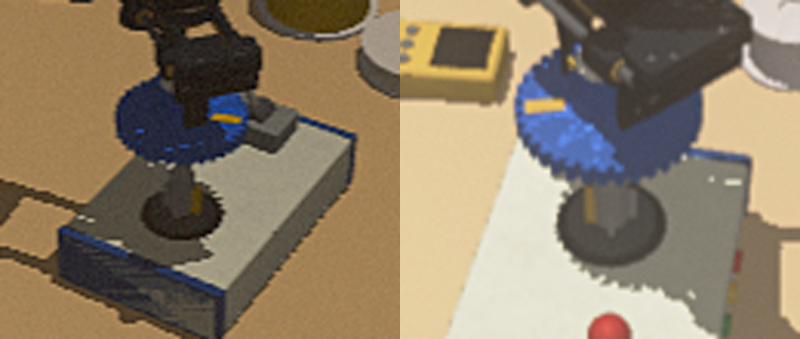

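The crop shows the cog level in the gripper over the hub. Its stripe and the yellow spline point about the same way in both views. The wrist force of -4.4 N matches a 0.45 kg cog. Now I lower it slowly.

In the tool's units: 0.068 m is 0.1133, 0.066 m is 0.11.

tcp_steps([
  [[0,0,0.05],[0,0,0],0],
  [[0,0,0.075],[0,0,0],0],
  [[0,0,0.0917],[0,0,0],0],
  [[0,0,0.1],[0,0,0],0],
  [[0,0,0.1067],[0,0,0],0],
  [[0,0,0.11],[0,0,0],0],
  [[0,0,0.1133],[0,0,0],0],
  [[0,0,0.1133],[0,0,0],0],
])

```text
time_s: 5.4
position: [0.57, 0.1323, 0.1328]
tcp_rot: [[0.706, 0.708, 0.001], [0.708, -0.706, -0.0], [0.001, 0.001, -1.0]]
force: [0.6, 1.0, -5.0]
opening: 0.571
grasp_force: 30.0
```

```bash
python3 -c "
from rig import bot, viewer, workorder, read_state
s=read_state();print(s['moment'])"
```

```text
[ 0.18243832 -0.02775553 -0.00076839]
```

In the tool's units: 0.008 m is 0.0133, 0.007 m is 0.0117.

tcp_steps([
  [[0,0,0.0033],[0,0,0],0],
  [[0,0,0.0067],[0,0,0],0],
  [[0,0,0.0083],[0,0,0],0],
  [[0,0,0.01],[0,0,0],0],
  [[0,0,0.0117],[0,0,0],0],
  [[0,0,0.0133],[0,0,0],0],
  [[0,0,0.0133],[0,0,0],0],
])

```text
time_s: 6.1
position: [0.5697, 0.1324, 0.1246]
tcp_rot: [[0.706, 0.708, 0.0], [0.708, -0.706, 0.0], [0.0, -0.0, -1.0]]
force: [0.2, 1.0, -3.2]
opening: 0.574
grasp_force: 30.0
```

```bash
python3 -c "
from rig import bot, viewer, workorder, read_state
s=read_state();print(s['moment'])"
```

```text
[ 0.24811877 -0.05666344 -0.03596864]
```

In the tool's units: 0.002 m is 0.0033, 0.001 m is 0.0017.

tcp_steps([
  [[0,0,0.0017],[0,0,0],0],
  [[0,0,0.0017],[0,0,0],0],
  [[0,0,0.0033],[0,0,0],0],
  [[0,0,0.0033],[0,0,0],0],
])

```text
time_s: 6.5
position: [0.5701, 0.1324, 0.1238]
tcp_rot: [[0.706, 0.708, 0.001], [0.708, -0.706, 0.0], [0.001, 0.001, -1.0]]
force: [-2.7, 1.6, 4.9]
opening: 0.572
grasp_force: 30.0
```

```bash
python3 -c "
from rig import bot, viewer, workorder, read_state
s=read_state();print(s['moment'])"
```

```text
[ 0.30407075  0.4516103  -0.01913707]
```

It rests on the splines at the expected height, with about 9 N of pressure. Now I turn it to search, first towards negative yaw.

In the tool's units: 8 degrees is 0.0667.

tcp_steps([
  [[0,0,0],[0,0,0.0167],0],
  [[0,0,0],[0,0,0.0333],0],
  [[0,0,0],[0,0,0.05],0],
  [[0,0,0],[0,0,0.0667],0],
  [[0,0,0],[0,0,0.0667],0],
])

```text
time_s: 7.0
position: [0.5693, 0.1327, 0.1222]
tcp_rot: [[0.798, 0.603, -0.001], [0.603, -0.798, 0.001], [0.0, -0.001, -1.0]]
force: [-0.1, 3.7, -2.1]
opening: 0.573
grasp_force: 30.0
```

```bash
python3 -c "
from rig import bot, viewer, workorder, read_state
s=read_state();print(s['moment'])"
```

```text
[0.65781868 0.07751934 0.07059057]
```

z dropped and the pressure vanished, so it is keyed. I press on gently.

In the tool's units: 0.004 m is 0.0067, 0.003 m is 0.005.

tcp_steps([
  [[0,0,0.0017],[0,0,0],0],
  [[0,0,0.0033],[0,0,0],0],
  [[0,0,0.005],[0,0,0],0],
  [[0,0,0.0067],[0,0,0],0],
  [[0,0,0.0067],[0,0,0],0],
])

```text
time_s: 7.5
position: [0.5696, 0.1328, 0.1184]
tcp_rot: [[0.798, 0.603, 0.0], [0.603, -0.798, 0.001], [0.0, -0.001, -1.0]]
force: [-0.6, 5.2, -2.8]
opening: 0.566
grasp_force: 30.0
```

```bash
python3 -c "
from rig import bot, viewer, workorder, read_state
s=read_state();print(s['moment'])"
```

```text
[1.06483361 0.09662057 0.00781343]
```

In the tool's units: 0.012 m is 0.02, -0.0008 m is -0.0013.

tcp_steps([
  [[0.001,-0.0013,0.0033],[0,0,0],0],
  [[0.001,-0.0013,0.0067],[0,0,0],0],
  [[0.001,-0.0013,0.01],[0,0,0],0],
  [[0.001,-0.0013,0.0133],[0,0,0],0],
  [[0.001,-0.0013,0.0167],[0,0,0],0],
  [[0.001,-0.0013,0.02],[0,0,0],0],
  [[0.001,-0.0013,0.02],[0,0,0],0],
])

```text
time_s: 8.2
position: [0.5696, 0.133, 0.1061]
tcp_rot: [[0.798, 0.603, -0.0], [0.603, -0.798, -0.0], [-0.0, 0.0, -1.0]]
force: [0.4, 0.8, -4.7]
opening: 0.57
grasp_force: 30.0
```

```bash
python3 -c "
from rig import bot, viewer, workorder, read_state
s=read_state();print(s['moment'])"
```

```text
[ 0.3843233  -0.08708815  0.11151336]
```

Free and unloaded, with 7.4 mm left to home.

In the tool's units: 0.008 m is 0.0133, 0.007 m is 0.0117.

tcp_steps([
  [[0,0,0.0033],[0,0,0],0],
  [[0,0,0.0067],[0,0,0],0],
  [[0,0,0.01],[0,0,0],0],
  [[0,0,0.0117],[0,0,0],0],
  [[0,0,0.0133],[0,0,0],0],
  [[0,0,0.0133],[0,0,0],0],
])

```text
time_s: 8.8
position: [0.5696, 0.1331, 0.0987]
tcp_rot: [[0.798, 0.603, -0.0], [0.603, -0.798, -0.0], [-0.0, 0.0, -1.0]]
force: [-1.1, 1.0, -1.5]
opening: 0.572
grasp_force: 30.0
```

```bash
python3 -c "
from rig import bot, viewer, workorder, read_state
s=read_state();print(s['moment'])"
```

```text
[ 0.17998943  0.13379659 -0.0300898 ]
```

In the tool's units: 0.0015 m is 0.0025, 0.001 m is 0.0017.

tcp_steps([
  [[0,0,0.0017],[0,0,0],0],
  [[0,0,0.0025],[0,0,0],0],
  [[0,0,0.0025],[0,0,0],0],
  [[0,0,0.0025],[0,0,0],0],
])

```text
time_s: 9.2
position: [0.5696, 0.1332, 0.0986]
tcp_rot: [[0.798, 0.603, 0.0], [0.603, -0.798, -0.0], [0.0, 0.0, -1.0]]
force: [-3.0, -0.2, 6.5]
opening: 0.568
grasp_force: 30.0
```

The cog is home: z stays put while the force rises. Release, lift and check.

In the tool's units: -0.17 m is -0.2833, -0.13 m is -0.2167, 41 degrees is 0.3417.

tcp_steps([
  [[0,0,0],[0,0,0],1],
  [[0,0,0],[0,0,0],1],
  [[0,0,0],[0,0,0],1],
  [[0,0,0],[0,0,0],1],
  [[0,0,-0.0333],[0,0,0],1],
  [[0,0,-0.0833],[0,0,0],1],
  [[0,0,-0.15],[0,0,0],1],
  [[0,0,-0.2167],[0,0,0],1],
  [[0.03,-0.1417,-0.2167],[0,0,0.1],0],
  [[0.0433,-0.2133,-0.2167],[0,0,0.1667],0],
  [[0.0583,-0.2833,-0.2167],[0,0,0.2333],0],
  [[0.0583,-0.2833,-0.2167],[0,0,0.2917],0],
  [[0.0583,-0.2833,-0.2167],[0,0,0.3417],0],
  [[0.0583,-0.2833,-0.2167],[0,0,0.3417],0],
  [[0.0583,-0.2833,-0.2167],[0,0,0.3417],0],
])

```text
time_s: 10.7
position: [0.4952, 0.2898, 0.2269]
tcp_rot: [[0.998, -0.065, 0.0], [-0.065, -0.998, -0.0], [0.0, 0.0, -1.0]]
force: [-0.2, -0.7, 0.1]
opening: 0.447
grasp_force: 0.0Traceback (most recent call last):
```

```bash
python3 - <<'E'
from h import *
from rig import bot, viewer, workorder, read_state
c={n:viewer.capture(n) for n in("scene","side")}
for n in c: np.savez(f"pics/{n}2.npz",**c[n])
a=cv2.resize(c["scene"]["color"][100:220,280:410],(520,480),interpolation=cv2.INTER_CUBIC)
b=cv2.resize(c["side"]["color"][195:345,235:385],(480,480),interpolation=cv2.INTER_CUBIC)
cv2.imwrite("pics/c4.png",cv2.resize(np.hstack([a,b]),(800,384))[:,:,::-1])
for n,bx in(("scene",(290,130,400,205)),("side",(270,205,362,290))):
    h=cv2.convexHull(cv2.findNonZero(mask(c[n]["color"],(100,150,60),(125,255,255),bx)))
for n,bx in(("scene",(335,110,380,150)),("side",(295,265,335,300))):
    print(n,blob(mask(c[n]["color"],(0,130,60),(8,255,255),bx)))
E
```

```text
  File "<stdin>", line 9, in <module>
cv2.error: OpenCV(4.12.0) /io/opencv/modules/imgproc/src/convhull.cpp:143: error: (-215:Assertion failed) total >= 0 && (depth == CV_32F || depth == CV_32S) in function 'convexHull'
```

View pics/c4.png

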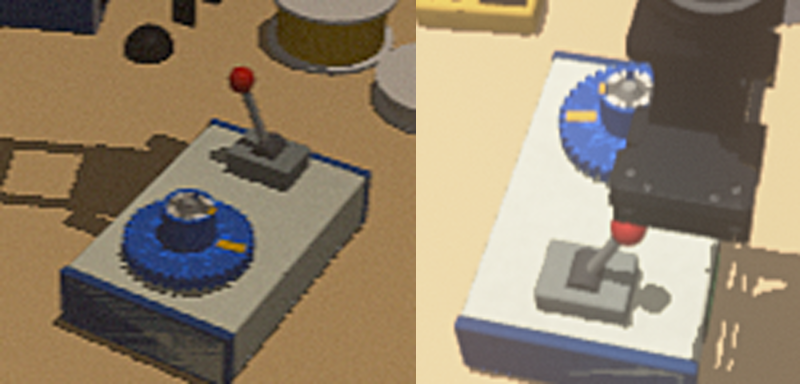

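The crop shows the cog flat on the flange with the hub nose in the bore, and the lever untouched. Next: close, descend beside the knob and push along winder +x.

In the tool's units: 0.095 m is 0.1583, 0.077 m is 0.1283.

tcp_steps([
  [[0,0,0],[0,0,0],0],
  [[0,0,0],[0,0,0],0],
  [[0,0,0],[0,0,0],0],
  [[0,0,0.0667],[0,0,0],0],
  [[0,0,0.1283],[0,0,0],0],
  [[0,0,0.1283],[0,0,0],0],
  [[0.0167,0,0.1283],[0,0,0],0],
  [[0.0333,0,0.1283],[0,0,0],0],
  [[0.05,0,0.1283],[0,0,0],0],
  [[0.0667,0,0.1283],[0,0,0],0],
  [[0.0833,0,0.1283],[0,0,0],0],
  [[0.1,0,0.1283],[0,0,0],0],
  [[0.1167,0,0.1283],[0,0,0],0],
  [[0.1333,0,0.1283],[0,0,0],0],
  [[0.15,0,0.1283],[0,0,0],0],
  [[0.1583,0,0.1283],[0,0,0],0],
  [[0.1583,0,0.1283],[0,0,0],0],
])

```text
time_s: 12.5
position: [0.5908, 0.2832, 0.1497]
tcp_rot: [[0.998, -0.069, 0.001], [-0.069, -0.998, -0.0], [0.001, 0.0, -1.0]]
force: [-0.4, -0.3, 0.1]
opening: 0.001
grasp_force: 0.0
```

In the tool's units: 0.006 m is 0.01, 0.004 m is 0.0067.

tcp_steps([
  [[0.0033,0,0],[0,0,0],0],
  [[0.0067,0,0],[0,0,0],0],
  [[0.01,0,0],[0,0,0],0],
  [[0.01,0,0],[0,0,0],0],
])

```text
time_s: 12.9
position: [0.593, 0.2832, 0.1497]
tcp_rot: [[0.998, -0.068, -0.006], [-0.068, -0.998, -0.001], [-0.006, 0.001, -1.0]]
force: [-5.8, 0.1, 1.3]
opening: 0.005
grasp_force: 2.7
```

The lever is at its stop: the fingers are blocked at 5.8 N. Back off, lift clear and check.

In the tool's units: -0.14 m is -0.2333, -0.12 m is -0.2.

tcp_steps([
  [[-0.0333,0,0],[0,0,0],0],
  [[-0.1,0,0],[0,0,0],0],
  [[-0.1667,0,0],[0,0,0],0],
  [[-0.1667,0,-0.0833],[0,0,0],0],
  [[-0.1667,0,-0.1667],[0,0,0],0],
  [[-0.2333,0,-0.2],[0,0,0],0],
  [[-0.2333,0,-0.2],[0,0,0],0],
  [[-0.2333,0,-0.2],[0,0,0],0],
])

```text
time_s: 13.7
position: [0.4562, 0.2929, 0.2713]
tcp_rot: [[0.998, -0.067, 0.003], [-0.067, -0.998, 0.001], [0.003, -0.001, -1.0]]
force: [0.1, 0.4, -0.2]
opening: 0.004
grasp_force: 0.0
```

```bash
python3 - <<'E'
from h import *
from rig import bot, viewer, workorder, read_state
c={n:viewer.capture(n) for n in("scene","side")}
k=[blob(mask(c[n]["color"],(0,130,60),(8,255,255),bx)) for n,bx in(("scene",(335,110,400,160)),("side",(250,255,335,310)))]
print(k,tri(c["scene"],k[0][0],c["side"],k[1][0]))
a=cv2.resize(c["scene"]["color"],(400,250)); 
a=cv2.resize(c["scene"]["color"][90:340,150:410],(415,400),interpolation=cv2.INTER_CUBIC)
b=cv2.resize(c["side"]["color"][120:350,225:440],(374,400),interpolation=cv2.INTER_CUBIC)
cv2.imwrite("pics/c5.png",np.hstack([a,b])[:,:,::-1])
E
```

```text
[(array([375.5 , 131.78]), array([372, 128,   8,   9,  50], dtype=int32)), (array([278.32142857, 276.74107143]), array([273, 271,  12,  12, 112], dtype=int32))] (array([0.61707018, 0.28416593, 0.16345534]), np.float64(0.0012310316834222628))
```

View pics/c5.png

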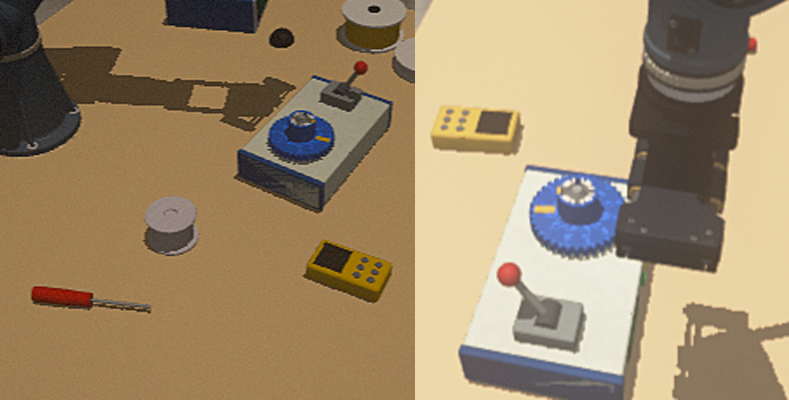

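The picture shows the knob thrown over at x = 0.617, which is the full 1.0 rad stop. The cog is flat on the flange, the bystanders have not moved, and the robot is clear.

```bash
python3 -c "
from rig import bot, viewer, workorder, read_state
print(workorder.hand_in())"
```

```text
the job is handed in; nothing more can be done
None
```

I handed the job in at about 14 s of the allowed 58 s: the cog is keyed and flat on the hub's flange, the clutch lever is at its far stop, and the reel, meter and screwdriver look unmoved in the last pictures; hand-in returned no verdict.

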